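Pile the halva and seal the keeper

TASK

Stack all the uneven blocks of halva on the counter into one steady pile, one on top of another, on the middle of the keeper's raised floor, turning their thick and thin ends so that every block lies nearly level (within about 10 degrees, either face down), and handle them gently because halva crumbles. Then put the clear cover over the pile, clear of the halva, and press it down at corner after corner until its seal is fully seated all round. Leave the jars and the tub alone.

Things in the scene. Friction and masses are not known exactly. Their poses are not given: they have to be found in the camera images.
- halva0: uneven hand-cut block of halva, sandy beige: 98 mm long (x), 50 mm wide (y), upright parallel long sides, flat underside; top slopes from 20 mm thick at the -x end to 32 mm at the +x end; a small lump juts out of the thick end. About 0.15 kg, crumbly: grip with under 35 N. Origin: centre of its underside, z up. Starts flat on the counter, any yaw; None if absent
- halva1: uneven hand-cut block of halva, sandy beige: 88 mm long (x), 54 mm wide (y), upright parallel long sides, flat underside; top slopes from 22 mm thick at the -x end to 31 mm at the +x end; a small lump juts out of the thin end. About 0.14 kg, crumbly: grip with under 35 N. Origin: centre of its underside, z up. Starts flat on the counter, any yaw; None if absent
- halva2: uneven hand-cut block of halva, sandy beige: 94 mm long (x), 46 mm wide (y), upright parallel long sides, flat underside; top slopes from 20 mm thick at the -x end to 30 mm at the +x end; a small lump juts out of the thick end. About 0.12 kg, crumbly: grip with under 35 N. Origin: centre of its underside, z up. Starts flat on the counter, any yaw; None if absent
- halva3: uneven hand-cut block of halva, sandy beige: 100 mm long (x), 52 mm wide (y), upright parallel long sides, flat underside; top slopes from 22 mm thick at the -x end to 30 mm at the +x end; the last 22 mm of the thin end are broken down to a 20 mm high step. About 0.16 kg, crumbly: grip with under 35 N. Origin: centre of its underside, z up. Starts flat on the counter, any yaw; None if absent
- halva4: uneven hand-cut block of halva, sandy beige: 86 mm long (x), 48 mm wide (y), upright parallel long sides, flat underside; top slopes from 23 mm thick at the -x end to 32 mm at the +x end; a small lump juts out of the thin end. About 0.13 kg, crumbly: grip with under 35 N. Origin: centre of its underside, z up. Starts flat on the counter, any yaw; None if absent
- keeper: fixed base of the airtight keeper: wooden board 196 mm square, 10 mm thick, with a raised white floor 140 mm square, top 28 mm above the counter. On the ledge round that floor four L-shaped black rubber seal corners stand 8 mm proud of the board; each sinks on its own under about 7 N and stays down. Origin: centre of the underside, on the counter; x, y along the sides, z up
- keeper_floor (a point): centre of the top of the raised white floor, where the pile stands; axes as the keeper
- cover: loose clear plastic cover with steel edging, open below, 0.45 kg: inside 156 mm square, 142 mm high, walls and top 4 mm, foot flange 188 mm square. Fits round the raised floor with 8 mm to spare each side, any of the four ways round. Origin: centre of its open underside, z up. On the unpressed seal its underside is 18 mm above the counter, fully seated 10 mm
- cover_grip (a point): grasp point of the cover's handle, a dark wooden bar on the middle of its top: 18 mm thick (cover's x), 100 mm long (y), 44 mm high; this point is 28 mm above the cover's top face, 174 mm above its underside; axes as the cover
- cover_corner0 (a point): press point on the cover's top face near its +x +y corner (70 mm from the middle along each axis), 146 mm above the underside; pressing here with 10 to 20 N sinks the seal corner below it
- cover_corner1 (a point): press point on the cover's top face near its -x +y corner (70 mm from the middle along each axis), 146 mm above the underside; pressing here with 10 to 20 N sinks the seal corner below it
- cover_corner2 (a point): press point on the cover's top face near its -x -y corner (70 mm from the middle along each axis), 146 mm above the underside; pressing here with 10 to 20 N sinks the seal corner below it
- cover_corner3 (a point): press point on the cover's top face near its +x -y corner (70 mm from the middle along each axis), 146 mm above the underside; pressing here with 10 to 20 N sinks the seal corner below it
- jar_a: bystander: jam jar with a brass lid, 68 mm across, 110 mm high; origin at the centre of its base
- jar_b: bystander: jam jar with a brass lid, 68 mm across, 110 mm high; origin at the centre of its base
- tub: bystander: shop tub of honeycomb with a paper band, 120 by 95 mm, 45 mm high; origin at the centre of its base
Things that resemble listed ones, but are neither listed nor needed, are in the scene too. What is shaped like the halva2 but grey or orange is not meant.

How it is judged (in metres and radians):
On the way, in this order (a step that is already met when the one before it is completed fails the run):
1. every block lies still and nearly level in one pile in the middle of the raised floor, released (horizontal distance between each of halva0, halva1, halva2, halva3, halva4 and keeper_floor below 0.022 m and angle between the z axis of each of halva0, halva1, halva2, halva3, halva4 and the z axis of keeper, either way round below 0.2 rad and z of each of halva0, halva1, halva2, halva3, halva4 in the frame of keeper_floor above -0.004 m and linear speed of each of halva0, halva1, halva2, halva3, halva4 below 0.03 m/s and contact force between each of halva0, halva1, halva2, halva3, halva4 and the fingers below 0.2 N), for 0.3 s.
2. the cover stands over the pile on the keeper's ledge (horizontal distance between cover and keeper below 0.014 m and angle between cover's own z axis and vertical below 0.12 rad and z of cover in the frame of keeper below 0.026 m), for 0.1 s.
At the end, for the whole second after the job is handed in: every block lies at rest in one pile, its underside's centre within 22 mm (seen from above) of the middle of the raised floor, tilted under 0.2 rad (either face up); the cover stands round it, centred within 14 mm, all four corners within 3 mm of fully seated (unpressed: 8 mm proud) (all of step 1 and horizontal distance between cover and keeper below 0.014 m and angle between cover's own z axis and vertical below 0.12 rad and z of each of cover_corner0, cover_corner1, cover_corner2, cover_corner3 in the frame of keeper below 0.159 m and linear speed of cover below 0.02 m/s); the robot touches nothing.
It fails at once if a block of halva was squeezed or pressed too hard (over 80 N, both fingers added up) (contact force between the fingers and halva0 above 80 N or contact force between the fingers and halva1 above 80 N or contact force between the fingers and halva2 above 80 N or contact force between the fingers and halva3 above 80 N or contact force between the fingers and halva4 above 80 N).
It fails at once if a jar or the tub was pushed away by more than 3 cm or a jar knocked over (distance of any of jar_a, jar_b, tub from where it was at the start of the episode above 0.03 m or angle between any of jar_a, jar_b's own z axis and vertical above 0.5 rad).
Of halva0, halva1, halva2, halva3, halva4 only 3 to 4 are there at a start; the rules pass over those that are not, and their reading is None.
At some moment in a run one of cover may be knocked a few centimetres aside while the robot is not near it.
Once in a run the grip may slacken for a moment while it holds something.
It also fails if it takes over 208 s, if anything falls off the work surface, if the arm or the gripper's body presses on something with over 40 N, if the wrist force passes 120 N, or if a joint passes its speed limit or range.

ROBOT

A 6-joint arm with a two-finger parallel gripper is mounted at the origin on the work surface. World frame = base frame: x ahead of the robot, y to its left, z up, the work surface at z = 0. Lengths are in m, angles in degrees, forces in N, time in s.
With the tool pointing down it reaches from about 0.375 to 0.9 m from the base axis. Payload 3.1 kg.
Tool frame: the origin (TCP) lies at the very end of the fingers, on their centre line; the grasp point (between the pads) lies 19 mm behind it; z points along the fingers, y is the line along which they close (so a half turn about z gives the same grasp; the last joint's range is limited). The gripper opens to 87 mm and grips with 3 to 60 N. Pads are 19 mm wide; open, the fingers measure 117 mm over their backs; the gripper's body (75 mm by 190 mm) begins 51 mm behind the grasp point.
Start: joints at [-78.524, 30.224, 82.088, -0, 67.689, -10.227], TCP at [0.231, -0.581, 0.223] pointing down, gripper open.
Joint ranges: [-176.69, 176.69], [-43.24, 126.21], [12.49, 139.97], [-82, 262], [0, 151.66], [-163.58, 163.58]. Speed limits (degrees/s): [159.86, 159.86, 180, 180, 180, 180].

INTERFACE

Orientations are given as a 3x3 rotation matrix whose columns are the frame's x, y, z axes.
In Python, from rig import bot, imaging gives the robot as it stands.
- The arm moves only by the tool drive_tool, never from a script. Its argument "deltas" is text: rows parted by semicolons, each of 5 numbers parted by spaces: the finger opening in mm, from 0 to 87, then the shift along the world's x, y, z in mm, then the turn about the world's z in rad. In form: jaw dx dy dz twist; .... A call has 1 to 12 rows; each row is the pose to reach, as a shift and turn from the pose commanded when the call began; what a row does not reach only later rows make up. A row lasts 1/10 s, in which the tool goes at most 50 mm and 8.59 degrees, less where a joint would pass 70% of its speed; a pose out of reach is approached as far as the arm can. A call with a gripper value outside its range is refused whole. The fingers move at their own pace and stop on an object; the grip force is fixed at half the most. Time passes only in rows, so rows that repeat a pose let the fingers close. It gives the time, the measured TCP pose, the force, the opening and the grip force at its end, in the units of the state.
- bot.read_state(): the state, without advancing time (a new reading comes with each control period).
- imaging.capture(name): name is "scene" or "top"; returns the picture (480x640x3 uint8, red, green, blue); there is no depth.
- imaging.camera_model(name): a dict with "fx", "fy", "cx", "cy" (pixels), "T" (4x4, takes a point from camera to world coordinates). Camera axes: x right, y down, z forward; pixel columns grow to the right and rows downward; lengths in m; the calibration is good to about 2 mm. A picture is of the moment at which its call begins. camera_model takes no time and is no camera call.
- bot.hand_in(): hands the job in; it is judged then, once.
The state is a dict: "time_s": time; "joint_positions": joint angles; "qvel": joint speeds; "tau": joint torques, N m; "position": TCP position; "tcp_rot": TCP orientation; "force": force on the tool from outside, world axes, zero at the start; "moment": the same for the moment, N m; "opening": opening from 0.0 (shut) to 1.0 (fully open); "grasp_force": force on a finger pad.
Only numpy, scipy, OpenCV 4.12 (cv2) and the standard library are available. Lean on these libraries where they do the work, as an engineer would, in place of code of your own. Each camera call takes 0.05 s, during which the arm holds its last target. There are 200 camera calls.

## Working session

There is one attempt and no reset: what is moved stays moved. The work goes in short steps, Python scripts to look and compute and a tool call to move; the robot and the scene stay as the last step left them, time stands still between calls to the robot, and variables do not carry over. Pictures are saved under pics/ and viewed, at most 14 in all, crops included, and the job is handed in when it is done.

Besides the shell and the picture viewer there is one more tool, called after "Emit:" as name(argument=value, ...) on one line, values as JSON. drive_tool: Moves the arm, as the interface text tells. Its arguments: {"type":"object","properties":{"deltas":{"type":"string"}},"required":["deltas"]}

```bash
mkdir -p pics; ls; python3 - <<'E'
from rig import bot, imaging
import cv2
s=bot.read_state(); print(s)
for n in("scene","top"):
    im=imaging.capture(n); cv2.imwrite(f"pics/{n}0.png",im[:,:,::-1]); print(n,imaging.camera_model(n))
E
```

```text
pics
{'time_s': 0.0, 'joint_positions': array([-7.85231010e+01,  3.02788192e+01,  8.21552027e+01, -1.91465047e-03,
        6.76882073e+01, -1.02260480e+01]), 'qvel': array([-0.08634695, -0.07001066,  0.04708859, -0.02128742,  0.03297476,
       -0.04267393]), 'tau': array([ 2.11090100e-04, -4.40038347e+01, -1.76589364e+01,  6.33563125e-02,
        5.81403694e-02, -1.69989526e-04]), 'position': array([ 0.2310075 , -0.57996838,  0.22157977]), 'tcp_rot': array([[ 9.29108928e-01,  3.69805886e-01, -4.54765518e-04],
       [ 3.69806001e-01, -9.29106655e-01,  2.08449273e-03],
       [ 3.48332010e-04, -2.10489582e-03, -9.99997724e-01]]), 'force': array([-1.36486843,  0.52636755, -0.0954824 ]), 'moment': array([-0.00855407, -0.03323205, -0.01960168]), 'grasp_force': 0.0, 'opening': 1.0062020385450638}
scene {'fx': 524.6854458719841, 'fy': 524.6854458719841, 'cx': 317.56505592098875, 'cy': 235.76681774456193, 'T': array([[-0.78289533,  0.33152771, -0.52646393,  1.24760715],
       [ 0.62193031,  0.43969335, -0.64797565,  0.81188242],
       [ 0.01666081, -0.83472099, -0.55042101,  0.80752078],
       [ 0.        ,  0.        ,  0.        ,  1.        ]])}
top {'fx': 448.60459657584016, 'fy': 448.60459657584016, 'cx': 316.02373864214286, 'cy': 234.62377128729008, 'T': array([[-0.01059961, -0.99506398,  0.0986677 ,  0.43395213],
       [-0.99992997,  0.01106707,  0.00419156,  0.00226467],
       [-0.00526283, -0.09861636, -0.99511161,  1.38103132],
       [ 0.        ,  0.        ,  0.        ,  1.        ]])}
```

View pics/scene0.png

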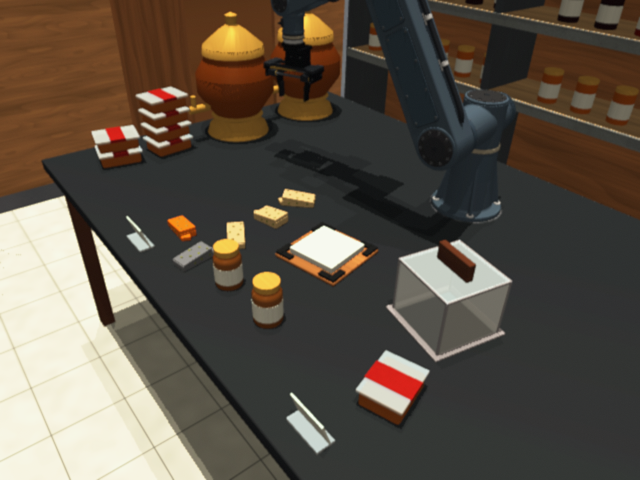

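View pics/top0.png

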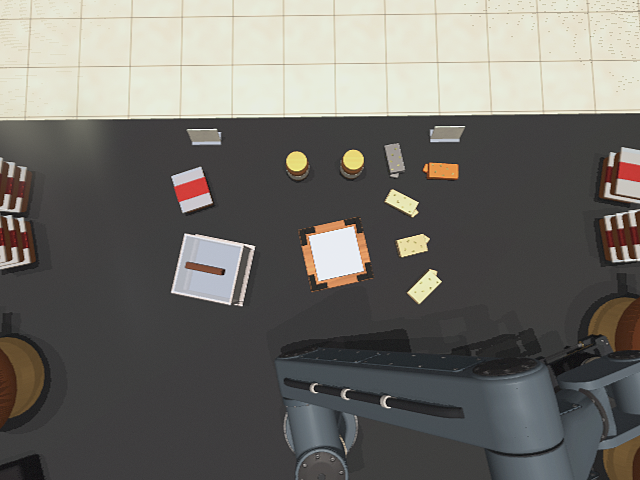

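The scene shows three beige blocks, at top px (403,202), (412,245) and (424,287). Lookalikes are grey at (395,158) and orange at (441,171), both excluded by colour. The keeper is at (337,254), the cover at (207,270), the jars at (297,162) and (352,160), and the tub at (192,190).

```bash
python3 - <<'E'
import cv2,numpy as np
t=cv2.imread("pics/top0.png"); s=cv2.imread("pics/scene0.png")
a=cv2.resize(t[180:310,375:450],None,fx=4.5,fy=4.5,interpolation=cv2.INTER_CUBIC)
b=cv2.resize(s[180:260,215:325],None,fx=4,fy=4,interpolation=cv2.INTER_CUBIC)
o=np.zeros((590,790,3),np.uint8); o[:a.shape[0],:a.shape[1]]=a; o[:b.shape[0],345:345+b.shape[1]]=b
cv2.imwrite("pics/crop1.png",o)
E
```

```text
(no output)
```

View pics/crop1.png

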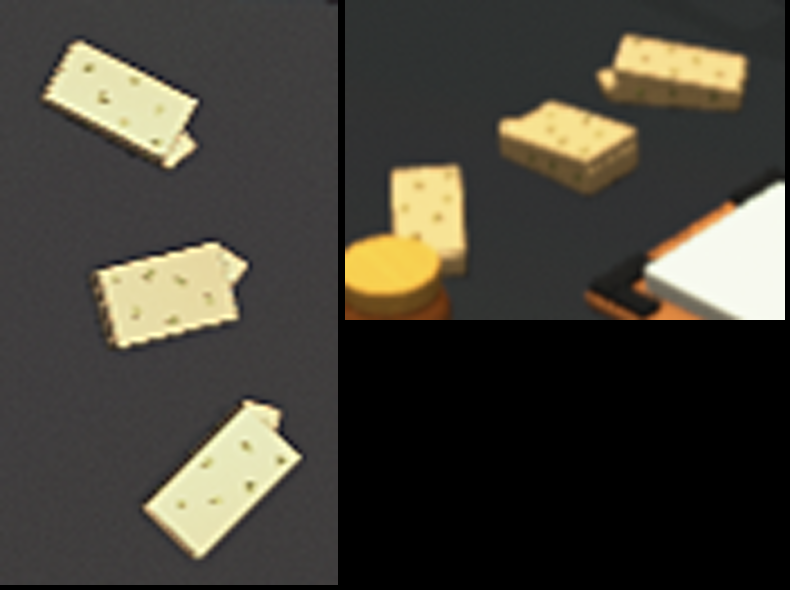

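The crop shows block A (top) with its lump at the lower-right end, B (middle) with its lump at the right end, and C (bottom) with its lump at the upper-right end. I'll fit each block's identity and pose from both views.

```bash
cat > fit.py <<'E'
import cv2,numpy as np
from rig import bot,imaging
from scipy.optimize import minimize
CM={n:imaging.camera_model(n) for n in("scene","top")}
def proj(n,P):
    m=CM[n];Ti=np.linalg.inv(m["T"]);c=np.asarray(P)@Ti[:3,:3].T+Ti[:3,3]
    return np.c_[m["fx"]*c[:,0]/c[:,2]+m["cx"],m["fy"]*c[:,1]/c[:,2]+m["cy"]]
def ray(n,u,v,z):
    m=CM[n];d=m["T"][:3,:3]@[(u-m["cx"])/m["fx"],(v-m["cy"])/m["fy"],1];o=m["T"][:3,3]
    return o+d*(z-o[2])/d[2]
def shot(name,tag):
    im=np.ascontiguousarray(imaging.capture(name)[:,:,::-1]);cv2.imwrite(f"pics/{tag}.png",im);return im
DIM={0:(98,50,20,32),1:(88,54,22,31),2:(94,46,20,30),3:(100,52,22,30),4:(86,48,23,32)}
def block(k):
    l,w,a,b=[v/1000 for v in DIM[k]]
    return np.array([[s*l/2,t*w/2,z] for s,h in((-1,a),(1,b)) for t in(-1,1) for z in(0,h)])
def beige(im):
    b,g,r=[im[:,:,i].astype(int) for i in range(3)]
    return ((r-b>18)&(g-b>8)).astype(np.float32)
S=4
def sil(n,P,box):
    x0,y0,x1,y1=box;q=(proj(n,P)-[x0,y0]+.5)*S
    h=cv2.convexHull(q.astype(np.float32)); m=np.zeros(((y1-y0)*S,(x1-x0)*S),np.float32)
    cv2.fillConvexPoly(m,np.round(h*16).astype(np.int32),1.,shift=4); return m
E
python3 - <<'E'
from fit import *
ims={"top":cv2.imread("pics/top0.png"),"scene":cv2.imread("pics/scene0.png")}
boxes={"A":{"top":(378,182,428,222),"scene":(222,212,258,262)},"B":{"top":(390,228,436,264),"scene":(248,200,296,232)},"C":{"top":(400,264,448,310),"scene":(274,184,324,210)}}
g={"A":(403,202),"B":(412,245),"C":(424,287)}
for nm in "ABC":
    M={}
    for n,b in boxes[nm].items():
        x0,y0,x1,y1=b;cr=cv2.resize(ims[n][y0:y1,x0:x1],None,fx=S,fy=S,interpolation=cv2.INTER_CUBIC)
        v=np.ones(cr.shape[:2],np.float32)
        if nm=="A" and n=="scene": v[int((236-y0)*S):]=0   # jar lid
        M[n]=(beige(cr),v)
    p0=ray("top",*g[nm],.025)[:2]; R=[]
    for k in DIM:
        best=None
        for yaw in np.arange(0,360,15):
            def f(p,k=k):
                c,s=np.cos(p[2]),np.sin(p[2]);P=block(k)@np.array([[c,s,0],[-s,c,0],[0,0,1]])+[p[0],p[1],0]
                # occlusion-free silhouettes; errors in top weigh more (mm area)
                return sum((np.abs(sil(n,P,boxes[nm][n])-M[n][0])*M[n][1]).sum()/S/S for n in M)
            q=np.r_[p0,np.radians(yaw)]; e=f(q)
            if best is None or e<best[0]+60:
                r=minimize(f,q,method="Nelder-Mead",options=dict(initial_simplex=q+np.array([[0,0,0],[.008,0,0],[0,.008,0],[0,0,.15]]),xatol=1e-4,fatol=.1,maxiter=150))
                R.append((round(r.fun,1),k,np.round(r.x[:2]*1000,1),round(np.degrees(r.x[2])%360,1)))
                if best is None or r.fun<best[0]: best=(r.fun,)
    R.sort(key=lambda t:t[0]); seen=set()
    for r in R:
        key=(r[1],round(r[3]/40)); 
        if key not in seen and len(seen)<7: seen.add(key);print(nm,*r)
# keeper floor
t=ims["top"];w=((t.min(2)>170)).astype(np.uint8);w[:, :290]=0;w[:,385:]=0;w[:210]=0;w[300:]=0
ys,xs=np.nonzero(w);rc=cv2.minAreaRect(np.c_[xs,ys].astype(np.float32));pts=cv2.boxPoints(rc)
print("floor",rc);Q=np.array([ray("top",*p,.028)for p in pts]);print(Q.round(4),Q.mean(0)); d=Q[1]-Q[0];print(np.degrees(np.arctan2(d[1],d[0])),np.linalg.norm(d))
for n,u,v,z in(("jarL",297,158,.11),("jarR",352,157,.11),("tub",192,190,.045),("coverhandle",205,269,.19)):print(n,ray("top",u,v,z).round(3))
E
```

```text
A 130.1 0 [ 667.  -257.6] 241.9
A 133.7 2 [ 666.4 -258. ] 240.5
A 155.4 3 [ 667.7 -257.4] 242.3
A 170.7 4 [ 666.5 -257.7] 243.6
A 186.9 2 [ 667.1 -256.5] 61.8
A 194.1 0 [ 666.4 -257.1] 64.7
A 196.0 3 [ 667.5 -258.2] 61.4
B 247.5 1 [ 533.7 -282.8] 283.0
B 252.5 1 [ 533.6 -286.3] 101.8
B 275.6 0 [ 533.3 -287.8] 102.4
B 283.2 3 [ 533.9 -288.5] 102.0
B 292.1 4 [ 532.8 -282. ] 282.4
B 296.1 4 [ 533.2 -286.8] 103.7
B 322.9 0 [ 532.9 -286.8] 283.1
C 189.9 0 [ 409.3 -317.4] 315.0
C 194.8 3 [ 409.2 -318.4] 314.3
C 233.8 2 [ 407.3 -317.3] 314.5
C 246.2 2 [ 408.1 -318.2] 132.1
C 271.8 4 [ 409.2 -317.2] 314.4
C 283.5 1 [ 407.5 -317.4] 315.3
C 296.1 4 [ 410.  -318.4] 132.1
floor ((335.67059326171875, 253.01766967773438), (45.880794525146484, 46.640052795410156), 77.47119140625)
[[ 0.5652  0.0325  0.028 ]
 [ 0.5945 -0.106   0.028 ]
 [ 0.4586 -0.1333  0.028 ]
 [ 0.4298  0.0039  0.028 ]] [ 0.51201866 -0.05072357  0.028     ]
-78.04621055447053 0.1415594208457406
jarL [0.784 0.06  0.11 ]
jarR [ 0.785 -0.099  0.11 ]
tub [0.706 0.382 0.045]
coverhandle [0.464 0.303 0.19 ]
```

A is halva2 with its thick end at 240°, B is halva1 with its thick end at 102°, and C is halva0 with its thick end at 315°. The keeper is at (0.512, -0.051), yaw about 12°. I'll stack halva1, then halva0 reversed, then halva2, all with the closing axis at 12°. First I go above B.

Emit:
drive_tool(deltas="87 303 298 -90 1.40;87 303 298 -90 1.40;87 303 298 -90 1.40;87 303 298 -90 1.40;87 303 298 -90 1.40;87 303 298 -90 1.40;87 303 298 -90 1.40;87 303 298 -90 1.40;87 303 298 -90 1.40;87 303 298 -90 1.40;87 303 298 -90 1.40;87 303 298 -90 1.40")

```text
time_s: 1.3
position: [0.5339, -0.2827, 0.1323]
tcp_rot: [[-0.205, 0.979, -0.001], [0.979, 0.205, 0.0], [0.0, -0.001, -1.0]]
force: [-0.4, -0.7, 0.1]
opening: 0.995
grasp_force: 0.0
```

```bash
cat > st.py <<'E'
from fit import *
def st():
    s=bot.read_state();R=s["tcp_rot"];print("t",round(s["time_s"],2),"p",(s["position"]*1000).round(1),"close",round(np.degrees(np.arctan2(R[1,1],R[0,1])),1),"F",s["force"].round(1),"op",round(s["opening"]*87,1),"gf",round(s["grasp_force"],1),"j6",round(s["joint_positions"][5],1))
E
python3 - <<'E'
from st import *
st()
im=shot("top","t1"); s=shot("scene","s1")
o=np.zeros((600,800,3),np.uint8)
a=cv2.resize(im[180:310,375:450],None,fx=4,fy=4);b=cv2.resize(s[160:280,200:320],None,fx=4,fy=4)
o[:a.shape[0],:a.shape[1]]=a;o[:480,310:790]=b;cv2.imwrite("pics/c2.png",o)
E
```

```text
t 1.3 p [ 533.9 -282.7  132.3] close 11.8 F [-0.4 -0.7  0.1] op 86.6 gf 0.0 j6 -50.3
```

View pics/c2.png

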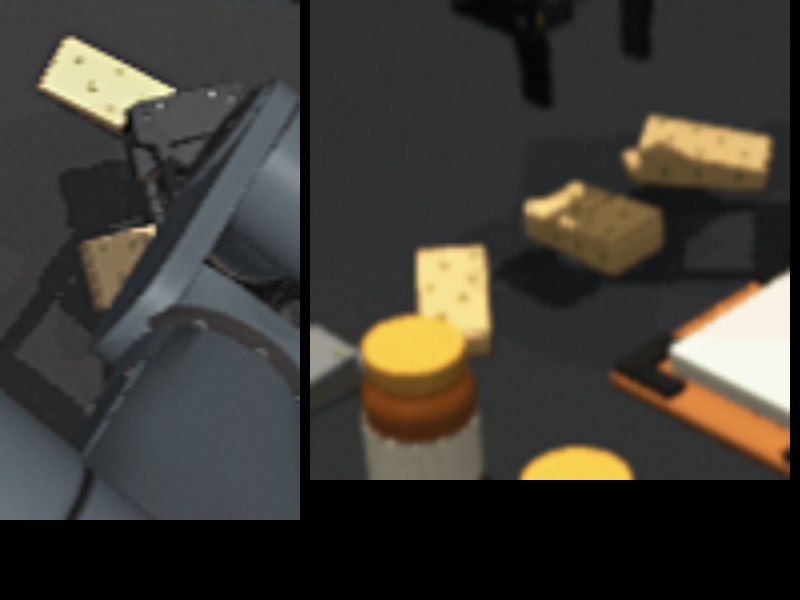

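The gripper is open above B at crop (590,230), and the fingers straddle it. A, C and the jar are clear. I'll descend, grip and lift a little.

Emit:
drive_tool(deltas="87 0 0 -40 0;87 0 0 -80 0;87 0 0 -105 0;87 0 0 -118 0;87 0 0 -125 0;87 0 0 -125 0;87 0 0 -125 0;50 0 0 -125 0;40 0 0 -125 0;40 0 0 -125 0;40 0 0 -125 0;40 0 0 -125 0")

```text
time_s: 2.6
position: [0.5341, -0.2826, 0.0077]
tcp_rot: [[-0.207, 0.978, -0.0], [0.978, 0.207, -0.0], [-0.0, -0.0, -1.0]]
force: [-1.9, -0.9, 0.9]
opening: 0.632
grasp_force: 1.0
```

Emit:
drive_tool(deltas="40 0 0 0 0;40 0 0 0 0;40 0 0 0 0;40 0 0 5 0;40 0 0 15 0;40 0 0 30 0;40 0 0 60 0;40 0 0 80 0;40 0 0 80 0;40 0 0 80 0")

```text
time_s: 3.6
position: [0.5343, -0.2828, 0.0884]
tcp_rot: [[-0.207, 0.978, 0.001], [0.978, 0.207, -0.001], [-0.001, 0.001, -1.0]]
force: [1.2, 0.0, -1.5]
opening: 0.616
grasp_force: 29.9
```

Emit:
drive_tool(deltas="40 -5 50 0 0;40 -10 100 0 0;40 -15 150 0 0;40 -20 200 0 0;40 -22 225 0 0;40 -22 232 0 0;40 -22 232 0 0;40 -22 232 -20 0;40 -22 232 -35 0;40 -22 232 -45 0;40 -22 232 -47 0;40 -22 232 -47 0")

```text
time_s: 4.8
position: [0.5122, -0.0515, 0.0401]
tcp_rot: [[-0.205, 0.979, -0.0], [0.979, 0.205, 0.0], [0.0, -0.0, -1.0]]
force: [0.3, -0.3, -1.0]
opening: 0.616
grasp_force: 29.9
```

```bash
python3 - <<'E'
from st import *
st()
s=shot("scene","s2");cv2.imwrite("pics/c3.png",cv2.resize(s[195:295,260:390],None,fx=5,fy=5,interpolation=cv2.INTER_CUBIC))
E
```

```text
t 4.8 p [512.2 -51.5  40.1] close 11.8 F [ 0.3 -0.3 -1. ] op 53.6 gf 29.9 j6 -30.0
```

View pics/c3.png

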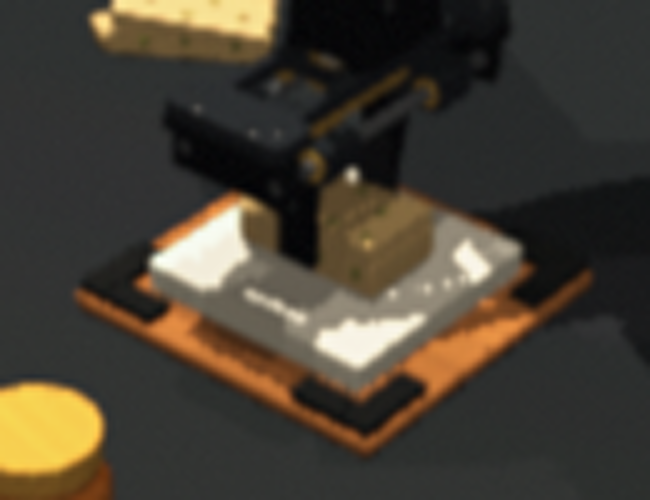

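Block B is held just above the floor centre, with the finger at crop (300,220) and the block at (370,240). I'll lower it, release, and rise.

Emit:
drive_tool(deltas="40 0 0 -3 0;40 0 0 -4 0;40 0 0 -4 0;60 0 0 -4 0;70 0 0 -4 0;80 0 0 -4 0;80 0 0 -4 0;80 0 0 -4 0;80 0 0 20 0;80 0 0 60 0;80 0 0 110 0;80 0 0 110 0")

```text
time_s: 6.05
position: [0.5164, -0.0519, 0.1563]
tcp_rot: [[-0.207, 0.978, 0.013], [0.978, 0.207, -0.004], [-0.007, 0.012, -1.0]]
force: [1.2, -0.8, -0.5]
opening: 0.917
grasp_force: 0.0
```

Emit:
drive_tool(deltas="87 -40 -50 0 0.1;87 -80 -100 0 0.2;87 -103 -150 0 0.3;87 -103 -200 0 0.4;87 -103 -250 0 0.5;87 -103 -267 0 0.58;87 -103 -267 0 0.58;87 -103 -267 0 0.58")

```text
time_s: 6.85
position: [0.4085, -0.3183, 0.1499]
tcp_rot: [[-0.707, 0.707, -0.001], [0.707, 0.707, 0.001], [0.001, 0.0, -1.0]]
force: [-0.6, 0.9, -0.7]
opening: 0.998
grasp_force: 0.0
```

```bash
cat > fitk.py <<'E'
from st import *
# fit pose of a block k at height z with thick end at yaw ~ y0 from both views
def fitblock(ims,k,p0,yaw,z,boxes,thr=beige,tilt=0.):
    M={n:thr(cv2.resize(ims[n][b[1]:b[3],b[0]:b[2]],None,fx=S,fy=S,interpolation=cv2.INTER_CUBIC)) for n,b in boxes.items()}
    def f(p):
        c,s=np.cos(p[2]),np.sin(p[2]);B=block(k);B[:,2]+=tilt*B[:,0];P=B@np.array([[c,s,0],[-s,c,0],[0,0,1]])+[p[0],p[1],z]
        return sum(np.abs(sil(n,P,boxes[n])-M[n]).sum()/S/S for n in M)
    q=np.r_[p0,np.radians(yaw)]
    r=minimize(f,q,method="Nelder-Mead",options=dict(initial_simplex=q+np.array([[0,0,0],[.008,0,0],[0,.008,0],[0,0,.15]]),xatol=1e-4,fatol=.1,maxiter=200))
    return r.fun,(r.x[:2]*1000).round(1),np.degrees(r.x[2]).round(1)
E
python3 - <<'E'
from fitk import *
st()
ims={"top":shot("top","t3"),"scene":shot("scene","s3")}
def th(im):
    b,g,r=[im[:,:,i].astype(int) for i in range(3)];return ((r-b>25)&(g*1.0>r*.72)).astype(np.float32)
for n in ims:
    c=(proj(n,[[.512,-.051,.04]])[0]).astype(int);d=24
    bx=(c[0]-d,c[1]-d,c[0]+d,c[1]+d);cr=ims[n][bx[1]:bx[3],bx[0]:bx[2]]
    print(n,fitblock(ims,1,[.512,-.051],102,.028,{n:bx},th))
    m=cv2.resize(cr,None,fx=8,fy=8,interpolation=cv2.INTER_CUBIC)
    globals()["o_"+n]=m
cv2.imwrite("pics/c4.png",np.hstack([o_top,o_scene]))
E
```

```text
t 6.85 p [ 408.5 -318.3  149.9] close 45.0 F [-0.6  0.9 -0.7] op 86.8 gf 0.0 j6 -95.3
top (np.float64(113.3125), array([512.7, -50.7]), np.float64(102.9))
scene (np.float64(147.875), array([512.1, -55.4]), np.float64(102.3))
```

View pics/c4.png

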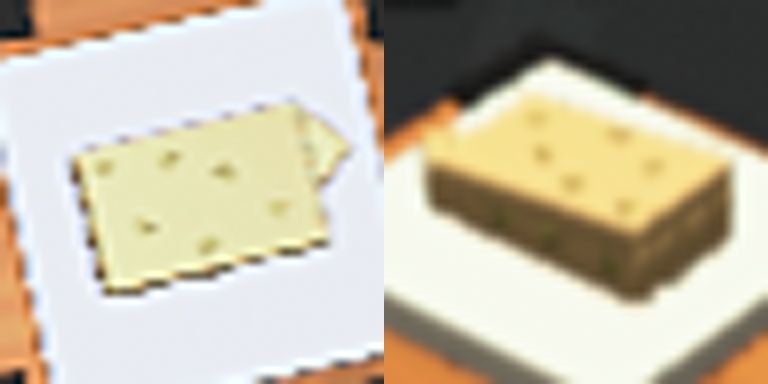

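B lies flat and centred at about (0.512,-0.051), with the lump (thin end) at -y and the thick end at +y. Next is C.

Emit:
drive_tool(deltas="87 0 1 -50 0;87 0 1 -95 0;87 0 1 -120 0;87 0 1 -133 0;87 0 1 -141 0;87 0 1 -141 0;87 0 1 -141 0;40 0 1 -141 0;40 0 1 -141 0;40 0 1 -141 0;40 0 1 -141 0;40 0 1 -141 0")

```text
time_s: 8.15
position: [0.4092, -0.3168, 0.0097]
tcp_rot: [[-0.709, 0.705, 0.0], [0.705, 0.709, -0.0], [-0.0, -0.0, -1.0]]
force: [-0.2, -0.5, 0.2]
opening: 0.628
grasp_force: 0.0
```

Emit:
drive_tool(deltas="40 0 0 0 0;40 0 0 0 0;40 0 0 0 0;40 0 0 5 0;40 0 0 15 0;40 0 0 35 0;40 0 0 70 0;40 0 0 110 0;40 0 0 110 0;40 0 0 110 0")

```text
time_s: 9.15
position: [0.4094, -0.3169, 0.1207]
tcp_rot: [[-0.709, 0.705, 0.002], [0.705, 0.709, -0.002], [-0.002, -0.0, -1.0]]
force: [-0.7, -0.8, -1.5]
opening: 0.57
grasp_force: 30.0
```

Emit:
drive_tool(deltas="40 15 45 0 -0.1;40 35 90 0 -0.2;40 55 135 0 -0.3;40 75 180 0 -0.4;40 90 225 0 -0.5;40 100 255 0 -0.58;40 103 266 0 -0.58;40 103 267 0 -0.58;40 103 267 -20 -0.58;40 103 267 -38 -0.58;40 103 267 -45 -0.58;40 103 267 -45 -0.58")

```text
time_s: 10.35
position: [0.5108, -0.0506, 0.0733]
tcp_rot: [[-0.205, 0.979, -0.003], [0.979, 0.205, 0.001], [0.002, -0.003, -1.0]]
force: [-1.0, 0.7, -1.1]
opening: 0.575
grasp_force: 30.0
```

Emit:
drive_tool(deltas="40 0 0 -2 0;40 0 0 -4 0;40 0 0 -6 0;40 0 0 -7 0;40 0 0 -8 0;40 0 0 -8 0;40 0 0 -8 0")

```text
time_s: 11.05
position: [0.5126, -0.0501, 0.0676]
tcp_rot: [[-0.207, 0.978, 0.001], [0.978, 0.207, -0.001], [-0.001, 0.001, -1.0]]
force: [-1.0, -2.3, 3.9]
opening: 0.572
grasp_force: 30.0
```

```bash
python3 - <<'E'
from st import *
st()
s=shot("scene","s4");cv2.imwrite("pics/c5.png",cv2.resize(s[195:285,270:380],None,fx=5,fy=5,interpolation=cv2.INTER_CUBIC))
E
```

```text
t 11.05 p [512.6 -50.1  67.6] close 12.0 F [-1.  -2.3  3.9] op 49.8 gf 30.0 j6 -29.9
```

View pics/c5.png

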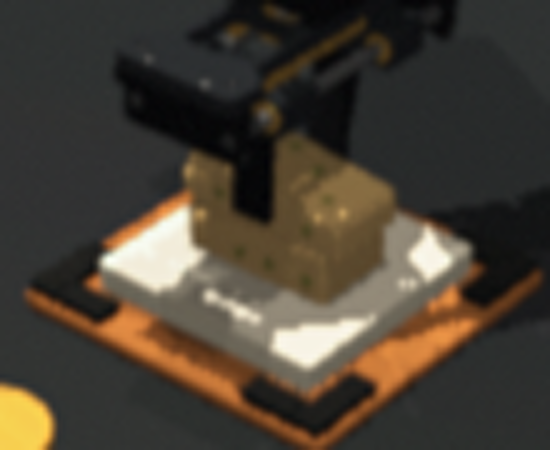

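The block sits in contact on B (crop (290,210)) with about 5 N. I'll lower slightly so it beds in, then release.

Emit:
drive_tool(deltas="40 0 0 -1 0;40 0 0 -2 0;40 0 0 -2 0;56 0 0 -2 0;60 0 0 -2 0;70 0 0 -2 0;80 0 0 -2 0;80 0 0 -2 0;80 0 0 20 0;80 0 0 60 0;80 0 0 90 0;80 0 0 90 0")

```text
time_s: 12.3
position: [0.515, -0.0504, 0.1603]
tcp_rot: [[-0.207, 0.978, 0.008], [0.978, 0.207, -0.003], [-0.004, 0.008, -1.0]]
force: [0.8, -0.4, -0.1]
opening: 0.914
grasp_force: 0.0
```

Emit:
drive_tool(deltas="87 30 -40 0 -0.1;87 60 -80 0 -0.2;87 90 -120 0 -0.3;87 120 -160 0 -0.4;87 145 -195 0 -0.5;87 154 -206 0 -0.6;87 154 -207 0 -0.71;87 154 -207 0 -0.71;87 154 -207 0 -0.71")

```text
time_s: 13.2
position: [0.6653, -0.2561, 0.1552]
tcp_rot: [[0.479, 0.878, -0.002], [0.878, -0.479, 0.001], [0.0, -0.003, -1.0]]
force: [-1.3, 0.2, 0.1]
opening: 0.999
grasp_force: 0.0
```

```bash
python3 - <<'E'
from fitk import *
st()
ims={"top":shot("top","t5"),"scene":shot("scene","s5")}
o=[]
for n in ims:
    c=(proj(n,[[.512,-.051,.06]])[0]).astype(int);d=24
    cr=ims[n][c[1]-d:c[1]+d,c[0]-d:c[0]+d]; print(n,c-d)
    o.append(cv2.resize(cr,None,fx=8,fy=8,interpolation=cv2.INTER_CUBIC))
cv2.imwrite("pics/c6.png",np.hstack(o))
E
```

```text
t 13.2 p [ 665.3 -256.1  155.2] close -28.6 F [-1.3  0.2  0.1] op 86.9 gf 0.0 j6 -1.4
top [312 228]
scene [303 212]
```

View pics/c6.png

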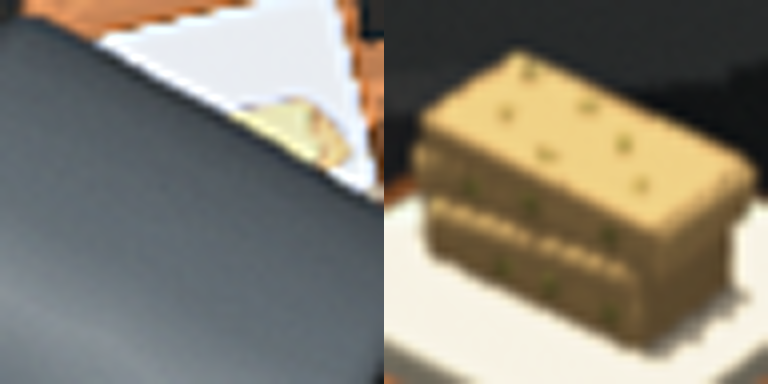

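The pile of B and C is well formed, with C's thick end over B's thin end and no slip. Now I pick A.

Emit:
drive_tool(deltas="87 1 0 -50 0;87 1 0 -95 0;87 1 0 -123 0;87 1 0 -138 0;87 1 0 -146 0;87 1 0 -146 0;87 1 0 -146 0;40 1 0 -146 0;40 1 0 -146 0;40 1 0 -146 0;40 1 0 -146 0;40 1 0 -146 0")

```text
time_s: 14.5
position: [0.6672, -0.2567, 0.0107]
tcp_rot: [[0.481, 0.877, 0.0], [0.877, -0.481, -0.0], [0.0, 0.0, -1.0]]
force: [0.1, 0.3, -0.3]
opening: 0.631
grasp_force: 0.0
```

Emit:
drive_tool(deltas="40 0 0 0 0;40 0 0 0 0;40 0 0 0 0;40 0 0 5 0;40 0 0 15 0;40 0 0 35 0;40 0 0 70 0;40 0 0 115 0;40 0 0 120 0;40 0 0 120 0")

```text
time_s: 15.5
position: [0.6685, -0.2574, 0.1337]
tcp_rot: [[0.481, 0.877, 0.005], [0.877, -0.481, -0.003], [-0.0, 0.006, -1.0]]
force: [0.1, -0.4, -1.3]
opening: 0.524
grasp_force: 29.9
```

```bash
python3 - <<'E'
from st import *
st(); print(ray("scene",328.3,229.7,.0807))
E
```

```text
t 15.5 p [ 668.5 -257.4  133.7] close -28.8 F [ 0.1 -0.4 -1.3] op 45.6 gf 29.9 j6 -1.2
[ 0.51286932 -0.04930265  0.0807    ]
```

Emit:
drive_tool(deltas="40 -30 40 0 0.1;40 -60 80 0 0.2;40 -90 120 0 0.3;40 -120 160 0 0.4;40 -145 195 0 0.5;40 -154 206 0 0.6;40 -155 207 0 0.71;40 -155 207 0 0.71;40 -155 207 -15 0.71;40 -155 207 -27 0.71;40 -155 207 -30 0.71;40 -155 207 -30 0.71")

```text
time_s: 16.7
position: [0.5115, -0.0497, 0.0995]
tcp_rot: [[-0.205, 0.979, -0.002], [0.979, 0.205, 0.001], [0.001, -0.002, -1.0]]
force: [0.2, -0.5, -1.8]
opening: 0.524
grasp_force: 29.9
```

Emit:
drive_tool(deltas="40 0 0 -2 0;40 0 0 -4 0;40 0 0 -5 0;40 0 0 -6 0;40 0 0 -7 0;40 0 0 -7 0;40 0 0 -7 0")

```text
time_s: 17.4
position: [0.5122, -0.0496, 0.0936]
tcp_rot: [[-0.207, 0.978, 0.0], [0.978, 0.207, -0.0], [-0.0, 0.0, -1.0]]
force: [-0.5, -0.4, -0.5]
opening: 0.525
grasp_force: 29.9
```

Just about at contact; I'll lower 1.5 mm more, release, and then back off towards the cover side for a look.

Emit:
drive_tool(deltas="40 0 0 -1 0;40 0 0 -1.5 0;40 0 0 -1.5 0;50 0 0 -1.5 0;60 0 0 -1.5 0;70 0 0 -1.5 0;80 0 0 -1.5 0;80 0 0 -1.5 0;80 0 0 20 0;80 0 0 60 0;80 0 0 100 0;80 0 0 120 0")

```text
time_s: 18.6
position: [0.5136, -0.0501, 0.2168]
tcp_rot: [[-0.207, 0.978, 0.005], [0.978, 0.207, -0.002], [-0.003, 0.005, -1.0]]
force: [0.3, 0.4, -0.0]
opening: 0.92
grasp_force: 0.0
```

Emit:
drive_tool(deltas="87 -25 -50 20 0;87 -50 -100 40 0;87 -70 -150 60 0;87 -90 -200 60 0;87 -90 -250 60 0;87 -90 -300 60 0;87 -90 -320 60 0;87 -90 -320 60 0")

```text
time_s: 19.4
position: [0.4219, -0.3765, 0.2737]
tcp_rot: [[-0.201, 0.98, 0.002], [0.98, 0.201, -0.005], [-0.005, 0.001, -1.0]]
force: [-0.9, 0.9, -0.2]
opening: 0.999
grasp_force: 0.0
```

```bash
python3 - <<'E'
from fitk import *
st()
t=shot("top","t7");s=shot("scene","s7")
c=(proj("scene",[[.512,-.051,.07]])[0]).astype(int);d=25
a=cv2.resize(s[c[1]-d:c[1]+d,c[0]-d:c[0]+d],(300,300),interpolation=cv2.INTER_CUBIC);print("scene crop",c-d,6)
c=(proj("top",[[.512,-.051,.07]])[0]).astype(int)
b=cv2.resize(t[c[1]-d:c[1]+d,c[0]-d:c[0]+d],(300,300),interpolation=cv2.INTER_CUBIC);print("top",c-d,6)
e=cv2.resize(t[220:320,160:270],None,fx=4.5,fy=4.5,interpolation=cv2.INTER_CUBIC)
o=np.zeros((600,800,3),np.uint8);o[:300,:300]=a;o[300:,:300]=b;o[:e.shape[0],305:305+e.shape[1]]=e
cv2.imwrite("pics/c7.png",o)
E
```

```text
t 19.4 p [ 421.9 -376.5  273.7] close 11.6 F [-0.9  0.9 -0.2] op 86.9 gf 0.0 j6 -64.6
scene crop [303 207] 6
top [311 227] 6
```

View pics/c7.png

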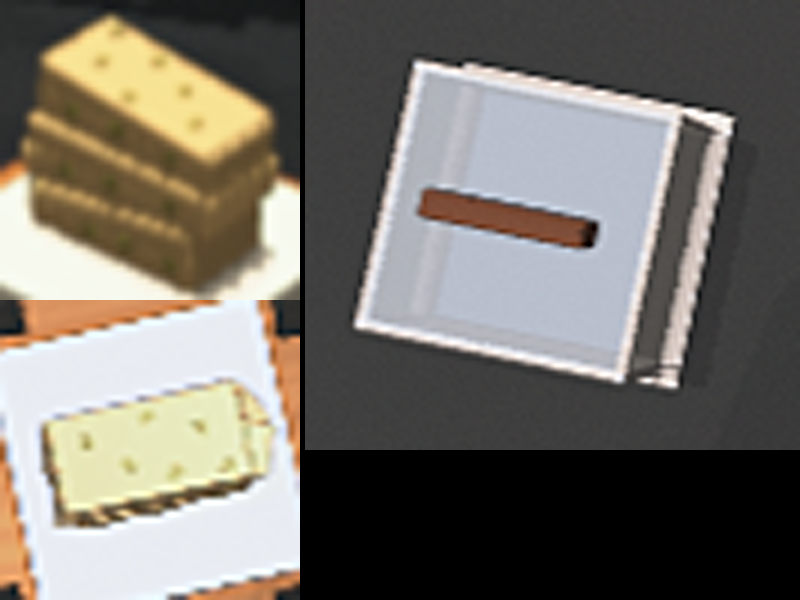

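The pile of three is neat and centred. The cover's top-face corners in the crop are at about (415,65), (680,112), (625,380) and (358,325), and the handle runs from (427,200) to (590,235). I'll compute both poses.

```bash
cat > cov.py <<'E'
from fitk import *
def rect(px,z,n="top"):
    Q=np.array([ray(n,*p,z) for p in px]);c=Q.mean(0)
    th=[np.degrees(np.arctan2(*(Q[(i+1)%4]-Q[i])[[1,0]]))%90 for i in range(4)]
    return (c*1000).round(1),np.round(th,1),[round(np.linalg.norm(Q[(i+1)%4]-Q[i])*1000,1) for i in range(4)]
E
python3 - <<'E'
from cov import *
cr=np.array([(415,65),(680,112),(625,380),(358,325)]);print("cover",rect((cr-[305,0])/4.5+[160,220]-.4,.146))
a=np.array([(50,125),(230,80),(250,170),(68,212)]);print("A top",rect(a/6+[311,227]-.4,.107))
t=cv2.imread("pics/t7.png");h=t.astype(int);m=((h[:,:,2]-h[:,:,0]>25)&(h[:,:,2]<170)).astype(np.uint8);m[:,:180]=0;m[:,240:]=0;m[:255]=0;m[285:]=0
ys,xs=np.nonzero(m);r=cv2.minAreaRect(np.c_[xs,ys].astype(np.float32));print(r,rect(cv2.boxPoints(r),.19))
# model: predicted pixels of the cover for a quick fit against foot/top corners
c,_,_=rect((cr-[305,0])/4.5+[160,220]-.4,.146)
for n in("top",):print(proj(n,[[c[0]/1000,c[1]/1000,.19]]))
E
```

```text
cover (array([466.4, 307.5, 146. ]), array([79.3, 78.7, 77.9, 78.7]), [np.float64(166.4), np.float64(165.7), np.float64(166.5), np.float64(161.7)])
A top (array([512.8, -47.3, 107. ]), array([13.4, 11.5, 12.4, 11. ]), [np.float64(88.1), np.float64(43.7), np.float64(88.4), np.float64(42.1)])
((203.5748748779297, 268.1405944824219), (37.24205017089844, 6.15941858291626), 11.768288612365723) (array([466.1, 306.5, 190. ]), array([79.2, 77.7, 78.7, 77.7]), [np.float64(16.2), np.float64(99.4), np.float64(16.2), np.float64(99.3)])
[[203.16851872 268.01224114]]
```

Emit:
drive_tool(deltas="87 20 50 10 0;87 40 100 10 0;87 50 150 10 -0.05;87 50 200 10 -0.1;87 50 250 10 -0.15;87 50 300 10 -0.2;87 50 350 10 -0.25;87 50 400 10 -0.3;87 50 450 10 -0.35;87 50 500 10 -0.4;87 45 550 10 -0.4;87 44 600 10 -0.4")

```text
time_s: 20.7
position: [0.4637, 0.2239, 0.2836]
tcp_rot: [[0.189, 0.982, -0.001], [0.982, -0.189, -0.0], [-0.0, -0.001, -1.0]]
force: [1.2, -0.7, 0.6]
opening: 0.998
grasp_force: 0.0
```

Emit:
drive_tool(deltas="87 0 40 0 0;87 0 80 0 0;87 0 83 0 0;87 0 83 0 0;87 0 83 0 0")

```text
time_s: 21.2
position: [0.4652, 0.3034, 0.2833]
tcp_rot: [[0.19, 0.982, -0.001], [0.982, -0.19, -0.001], [-0.001, -0.001, -1.0]]
force: [-0.1, 0.1, -0.9]
opening: 0.999
grasp_force: 0.0
```

```bash
python3 - <<'E'
from fitk import *
st()
s=shot("scene","s8");cv2.imwrite("pics/c8.png",cv2.resize(s[190:370,370:530],None,fx=3.3,fy=3.3,interpolation=cv2.INTER_CUBIC))
E
```

```text
t 21.2 p [465.2 303.4 283.3] close -11.0 F [-0.1  0.1 -0.9] op 86.9 gf 0.0 j6 32.6
```

View pics/c8.png

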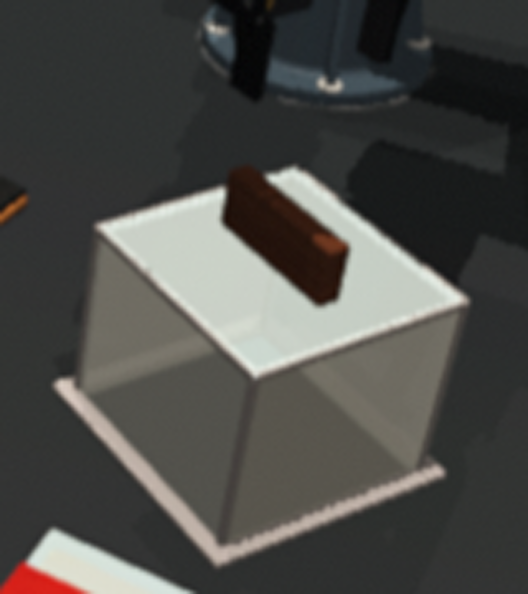

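The cover is unmoved, with the handle under the fingers. Cross-check from this view: its top corners are at crop (97,228), (258,378), (467,300) and (297,168).

```bash
python3 - <<'E'
from cov import *
print(rect(np.array([(97,228),(258,378),(467,300),(297,168)])/3.3+[370,190]-.4,.146,"scene"))
s=cv2.imread("pics/s7.png");w=(s.min(2)>180).astype(np.uint8) # keeper board corners from earlier scene crop c3
print(rect(np.array([(76,293),(367,455),(592,272),(300,150)])/5.+[260,195]-.4,.010,"scene"))
E
```

```text
(array([466. , 306.6, 146. ]), array([78.5, 79.1, 78.2, 78.1]), [np.float64(165.3), np.float64(164.6), np.float64(162.3), np.float64(165.3)])
(array([514.3, -52.8,  10. ]), array([10.1, 13.3, 14.3, 12.2]), [np.float64(199.3), np.float64(200.6), np.float64(195.3), np.float64(186.1)])
```

Emit:
drive_tool(deltas="87 1 4 -40 -0.01;87 1 4 -80 -0.01;87 1 4 -110 -0.01;87 1 4 -122 -0.01;87 1 4 -126 -0.01;87 1 4 -126 -0.01;40 1 4 -126 -0.01;10 1 4 -126 -0.01;10 1 4 -126 -0.01;10 1 4 -126 -0.01;10 1 4 -126 -0.01;10 1 4 -126 -0.01")

```text
time_s: 22.45
position: [0.4674, 0.308, 0.1577]
tcp_rot: [[0.201, 0.98, 0.0], [0.98, -0.201, 0.0], [0.0, 0.0, -1.0]]
force: [-0.4, -0.0, -0.8]
opening: 0.537
grasp_force: 0.0
```

Emit:
drive_tool(deltas="10 0 0 0 0;10 0 0 0 0;10 0 0 0 0;10 0 0 0 0;10 0 0 0 0;10 0 0 0 0")

```text
time_s: 23.05
position: [0.4667, 0.3079, 0.1573]
tcp_rot: [[0.2, 0.98, -0.001], [0.98, -0.2, -0.0], [-0.001, -0.001, -1.0]]
force: [-2.1, 0.9, 0.1]
opening: 0.205
grasp_force: 30.0
```

Emit:
drive_tool(deltas="10 0 0 5 0;10 0 0 15 0;10 0 0 40 0;10 0 0 75 0;10 0 0 110 0;10 0 0 140 0;10 0 0 152 0;10 0 0 152 0;10 0 0 152 0;10 0 0 152 0")

```text
time_s: 24.05
position: [0.4661, 0.3073, 0.3073]
tcp_rot: [[0.201, 0.98, -0.005], [0.98, -0.201, -0.002], [-0.003, -0.004, -1.0]]
force: [-0.4, -0.2, -5.8]
opening: 0.203
grasp_force: 30.0
```

Emit:
drive_tool(deltas="10 5 -30 0 0.04;10 10 -65 0 0.08;10 15 -100 0 0.12;10 20 -140 0 0.16;10 25 -180 0 0.20;10 30 -220 0 0.24;10 35 -260 0 0.28;10 40 -300 0 0.33;10 44 -335 0 0.38;10 45 -355 0 0.41;10 45 -358 0 0.41;10 45 -358 0 0.41")

```text
time_s: 25.25
position: [0.5117, -0.0502, 0.3081]
tcp_rot: [[-0.204, 0.979, -0.003], [0.979, 0.204, 0.002], [0.002, -0.003, -1.0]]
force: [-0.7, 0.5, -5.3]
opening: 0.206
grasp_force: 30.0
```

Emit:
drive_tool(deltas="10 0 0 0 0;10 0 0 0 0;10 0 0 0 0;10 0 0 0 0")

```text
time_s: 25.65
position: [0.5124, -0.0493, 0.3096]
tcp_rot: [[-0.208, 0.978, 0.0], [0.978, 0.208, 0.0], [0.0, 0.0, -1.0]]
force: [-0.8, -0.1, -4.8]
opening: 0.204
grasp_force: 30.0
```

```bash
python3 - <<'E'
from fitk import *
st()
s=shot("scene","s9");cv2.imwrite("pics/c9.png",cv2.resize(s[110:310,250:410],None,fx=3,fy=3,interpolation=cv2.INTER_CUBIC))
E
```

```text
t 25.65 p [512.4 -49.3 309.6] close 12.0 F [-0.8 -0.1 -4.8] op 17.7 gf 30.0 j6 -29.9
```

View pics/c9.png

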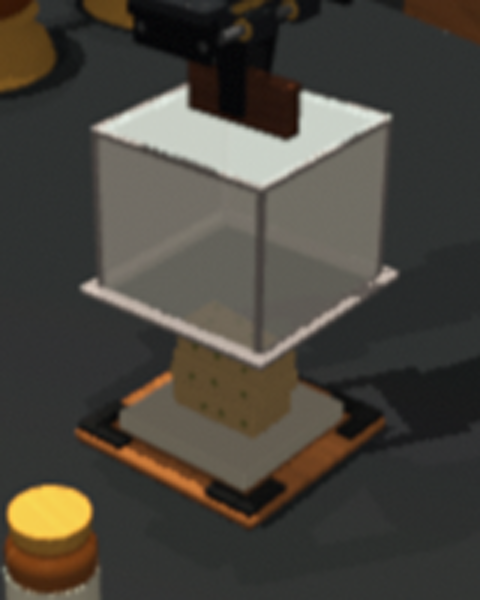

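The cover hangs level over the pile. Its foot corners are at left (83,288) and right (397,272), and the board corners at left (76,432) and right (384,420).

```bash
python3 - <<'E'
from fitk import *
f=lambda u,v,z:(ray("scene",u/3+250-.3,v/3+110-.3,z)*1000).round(1)
for nm,l,r,fr,z in(("foot",(83,288),(397,272),(262,365),.154),("top",(93,128),(391,117),(262,190),.298),("board",(76,432),(384,420),(250,525),.009)):
    L,R,F=f(*l,z),f(*r,z),f(*fr,z);print(nm,L,R,F,"c",(L+R)/2,"yaw",[np.degrees(np.arctan2(*(a-F)[[1,0]])).round(1) for a in(L,R)])
E
```

```text
foot [ 617.9 -123.   154. ] [390.9  13.4 154. ] [575.4  55.1 154. ] c [504.4 -54.8 154. ] yaw [np.float64(-76.6), np.float64(-167.3)]
top [ 610.1 -114.4  298. ] [409.    7.8 298. ] [573.7  44.8 298. ] c [509.55 -53.3  298.  ] yaw [np.float64(-77.1), np.float64(-167.3)]
board [ 626.1 -128.5    9. ] [397.7  21.3   9. ] [587.9  63.2   9. ] c [511.9 -53.6   9. ] yaw [np.float64(-78.7), np.float64(-167.6)]
```

Emit:
drive_tool(deltas="10 0 -1 -20 0;10 0 -1 -45 0;10 0 -1 -70 0;10 0 -1 -90 0;10 0 -1 -105 0;10 0 -1 -113 0;10 0 -1 -118 0;10 0 -1 -122 0;10 0 -1 -126 0;10 0 -1 -129 0;10 0 -1 -129 0;10 0 -1 -129 0")

```text
time_s: 26.9
position: [0.5126, -0.0511, 0.1808]
tcp_rot: [[-0.206, 0.978, 0.0], [0.978, 0.206, -0.0], [-0.0, 0.0, -1.0]]
force: [-1.1, -1.0, -4.6]
opening: 0.206
grasp_force: 30.0
```

Emit:
drive_tool(deltas="10 0 0 -1 0;10 0 0 -2 0;10 0 0 -3 0;10 0 0 -4 0;10 0 0 -5 0;10 0 0 -5 0;10 0 0 -5 0")

```text
time_s: 27.6
position: [0.5124, -0.0505, 0.1765]
tcp_rot: [[-0.207, 0.978, 0.001], [0.978, 0.207, 0.001], [0.0, 0.001, -1.0]]
force: [-2.8, 3.3, 6.6]
opening: 0.205
grasp_force: 30.0
```

The cover rests on the seal, at the expected height. I'll release, rise and look.

Emit:
drive_tool(deltas="10 0 0 0 0;30 0 0 0 0;50 0 0 0 0;50 0 0 0 0;50 0 0 0 0;50 0 0 30 0;50 0 0 70 0;20 0 0 90 0;0 0 0 90 0;0 0 0 90 0;0 0 0 90 0;0 0 0 90 0")

```text
time_s: 28.8
position: [0.5115, -0.0508, 0.264]
tcp_rot: [[-0.206, 0.978, -0.003], [0.978, 0.206, 0.001], [0.002, -0.003, -1.0]]
force: [0.1, 0.0, -0.3]
opening: 0.205
grasp_force: 0.0
```

```bash
python3 - <<'E'
from fitk import *
st()
s=shot("scene","s10");cv2.imwrite("pics/c10.png",cv2.resize(s[150:310,250:410],None,fx=3.7,fy=3.7,interpolation=cv2.INTER_CUBIC))
E
```

```text
t 28.8 p [511.5 -50.8 264. ] close 11.9 F [ 0.1  0.  -0.3] op 17.8 gf 0.0 j6 -30.1
```

View pics/c10.png

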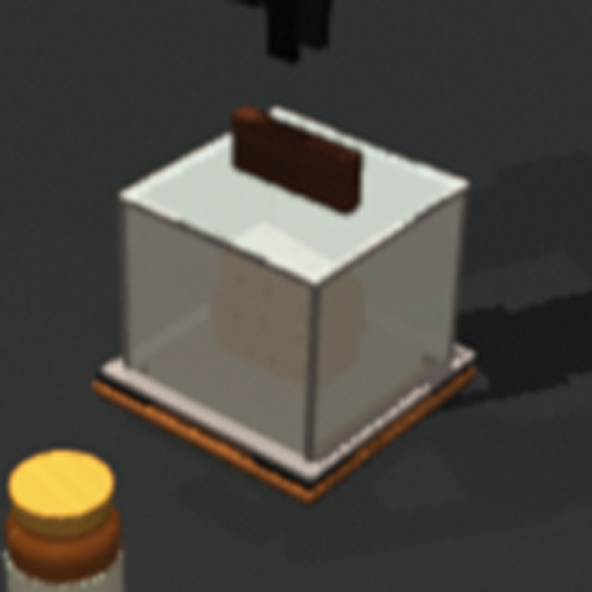

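The cover stands evenly on the seal with the pile inside. With the fingers shut, I'll press corner 0 at (+54,+83) from the centre.

Emit:
drive_tool(deltas="0 27 42 0 0;0 54 83 0 0;0 54 83 -40 0;0 54 83 -80 0;0 54 83 -92 0;0 54 83 -97 0;0 54 83 -100 0;0 54 83 -103 0;0 54 83 -106 0;0 54 83 -108 0;0 54 83 -109 0;0 54 83 -110 0")

```text
time_s: 30.05
position: [0.5713, 0.0323, 0.1609]
tcp_rot: [[-0.205, 0.979, 0.013], [0.979, 0.205, 0.001], [-0.002, 0.013, -1.0]]
force: [1.4, 3.3, 16.8]
opening: 0.005
grasp_force: 8.1
```

Emit:
drive_tool(deltas="0 0 0 -1 0;0 0 0 -2 0;0 0 0 -2 0")

```text
time_s: 30.35
position: [0.5725, 0.0327, 0.1595]
tcp_rot: [[-0.205, 0.979, 0.016], [0.979, 0.205, 0.001], [-0.002, 0.016, -1.0]]
force: [2.2, 4.6, 16.3]
opening: 0.007
grasp_force: 8.0
```

Emit:
drive_tool(deltas="0 -2 0 -1 0;0 -2 0 -2 0;0 -2 0 -3 0;0 -2 0 -4 0;0 -2 0 -4 0;0 -2 0 -4 0")

```text
time_s: 30.95
position: [0.5734, 0.0336, 0.1574]
tcp_rot: [[-0.204, 0.979, 0.023], [0.979, 0.204, 0.003], [-0.002, 0.023, -1.0]]
force: [4.3, 7.9, 21.8]
opening: 0.003
grasp_force: 11.2
```

Emit:
drive_tool(deltas="0 0 0 30 0;0 0 0 68 0;0 -50 -11 68 0;0 -100 -22 68 0;0 -137 -29 68 0;0 -137 -29 68 0;0 -137 -29 40 0;0 -137 -29 20 0;0 -137 -29 15 0;0 -137 -29 10 0;0 -137 -29 6 0;0 -137 -29 4 0")

```text
time_s: 32.15
position: [0.4218, 0.0025, 0.1562]
tcp_rot: [[-0.21, 0.978, -0.013], [0.978, 0.21, -0.002], [0.001, -0.013, -1.0]]
force: [-20.3, -7.1, 51.1]
opening: 0.006
grasp_force: 25.8
```

Emit:
drive_tool(deltas="0 -1 0 -1 0;0 -1 0 -2 0;0 -1 0 -3 0;0 -1 0 -3 0")

```text
time_s: 32.55
position: [0.422, 0.0017, 0.156]
tcp_rot: [[-0.211, 0.977, -0.008], [0.978, 0.211, -0.004], [-0.002, -0.009, -1.0]]
force: [-21.8, -6.3, 58.7]
opening: 0.005
grasp_force: 29.3
```

Emit:
drive_tool(deltas="0 0 0 30 0;0 0 0 66 0;0 12 -50 66 0;0 24 -100 66 0;0 32 -137 66 0;0 32 -137 66 0;0 32 -137 40 0;0 32 -137 22 0;0 32 -137 16 0;0 32 -137 13 0;0 32 -137 11 0;0 32 -137 9 0")

```text
time_s: 33.75
position: [0.4592, -0.1342, 0.1603]
tcp_rot: [[-0.207, 0.978, 0.002], [0.978, 0.207, -0.001], [-0.001, 0.002, -1.0]]
force: [0.1, -0.5, -0.4]
opening: 0.006
grasp_force: 0.0
```

Emit:
drive_tool(deltas="0 0 0 -1 0;0 0 0 -2 0;0 0 0 -3 0;0 0 0 -3 0")

```text
time_s: 34.15
position: [0.4586, -0.1345, 0.1571]
tcp_rot: [[-0.207, 0.978, 0.0], [0.978, 0.207, -0.001], [-0.001, 0.0, -1.0]]
force: [-1.7, -1.0, 3.9]
opening: 0.001
grasp_force: 2.1
```

Emit:
drive_tool(deltas="0 0 0 -1 0;0 0 0 -2 0;0 0 0 -3 0;0 0 0 -3 0")

```text
time_s: 34.55
position: [0.4589, -0.1351, 0.1563]
tcp_rot: [[-0.207, 0.978, 0.002], [0.978, 0.207, -0.003], [-0.003, 0.001, -1.0]]
force: [-4.8, -0.8, 21.2]
opening: 0.003
grasp_force: 10.7
```

Emit:
drive_tool(deltas="0 0 0 30 0;0 0 0 63 0;0 45 10 63 0;0 90 19 63 0;0 137 29 63 0;0 137 29 63 0;0 137 29 40 0;0 137 29 22 0;0 137 29 16 0;0 137 29 13 0;0 137 29 11 0;0 137 29 9 0")

```text
time_s: 35.75
position: [0.5959, -0.1054, 0.1633]
tcp_rot: [[-0.206, 0.978, 0.002], [0.978, 0.206, -0.001], [-0.001, 0.001, -1.0]]
force: [-0.6, 0.8, 0.7]
opening: 0.005
grasp_force: 0.0
```

Emit:
drive_tool(deltas="0 0 0 -1 0;0 0 0 -2 0;0 0 0 -3 0;0 0 0 -4 0;0 0 0 -4 0")

```text
time_s: 36.25
position: [0.5954, -0.105, 0.1585]
tcp_rot: [[-0.207, 0.978, -0.0], [0.978, 0.207, 0.0], [0.0, -0.0, -1.0]]
force: [-0.1, 0.0, 0.4]
opening: 0.007
grasp_force: 0.0
```

Emit:
drive_tool(deltas="0 0 0 -1 0;0 0 0 -2 0;0 0 0 -3 0;0 0 0 -4 0;0 0 0 -5 0;0 0 0 -5 0")

```text
time_s: 36.85
position: [0.5956, -0.1051, 0.1564]
tcp_rot: [[-0.207, 0.978, 0.001], [0.978, 0.207, -0.001], [-0.001, 0.001, -1.0]]
force: [-3.8, 2.1, 13.9]
opening: 0.007
grasp_force: 7.2
```

Emit:
drive_tool(deltas="0 0 0 -1 0;0 0 0 -2 0;0 0 0 -2 0;0 0 0 30 0;0 0 0 62 0;0 -10 45 62 0;0 -20 90 62 0;0 -29 137 62 0;0 -29 137 62 0;0 -29 137 40 0;0 -29 137 20 0;0 -29 137 12 0")

```text
time_s: 38.05
position: [0.5655, 0.0317, 0.1639]
tcp_rot: [[-0.207, 0.978, -0.003], [0.978, 0.207, 0.0], [0.001, -0.003, -1.0]]
force: [-0.3, -0.4, 0.9]
opening: 0.003
grasp_force: 0.0
```

Emit:
drive_tool(deltas="0 0 0 -2 0;0 0 0 -4 0;0 0 0 -6 0;0 0 0 -7 0;0 0 0 -8 0;0 0 0 -9 0;0 0 0 -9 0")

```text
time_s: 38.75
position: [0.5664, 0.032, 0.1566]
tcp_rot: [[-0.207, 0.978, 0.0], [0.978, 0.207, -0.0], [-0.0, 0.0, -1.0]]
force: [-0.1, -0.3, -0.4]
opening: 0.006
grasp_force: 0.0
```

Emit:
drive_tool(deltas="0 0 0 -1 0;0 0 0 -2 0;0 0 0 -3 0;0 0 0 -4 0;0 0 0 -4 0")

```text
time_s: 39.25
position: [0.5667, 0.032, 0.1563]
tcp_rot: [[-0.207, 0.978, 0.002], [0.978, 0.207, -0.001], [-0.001, 0.002, -1.0]]
force: [-5.8, -0.1, 20.7]
opening: 0.003
grasp_force: 10.5
```

Emit:
drive_tool(deltas="0 0 0 30 0;0 0 0 70 0;0 0 0 110 0;0 -50 -50 130 0;0 -90 -100 130 0;0 -120 -150 130 0;0 -140 -200 130 0;0 -140 -250 130 0;0 -140 -300 130 0;0 -140 -330 130 0;0 -140 -330 130 0;0 -140 -330 130 0")

```text
time_s: 40.45
position: [0.4263, -0.3021, 0.2826]
tcp_rot: [[-0.202, 0.979, 0.001], [0.979, 0.202, -0.002], [-0.002, 0.0, -1.0]]
force: [0.2, 0.9, -0.0]
opening: 0.003
grasp_force: 0.0
```

```bash
python3 - <<'E'
from fitk import *
st()
s=shot("scene","s11");t=shot("top","t11")
a=cv2.resize(s[150:310,250:410],(590,590),interpolation=cv2.INTER_CUBIC);b=cv2.resize(t[215:295,300:370],(205,234))
o=np.zeros((590,800,3),np.uint8);o[:,:590]=a;o[:234,595:]=b;cv2.imwrite("pics/c11.png",o)
E
```

```text
t 40.45 p [ 426.3 -302.1  282.6] close 11.7 F [ 0.2  0.9 -0. ] op 0.3 gf 0.0 j6 -59.2
```

View pics/c11.png

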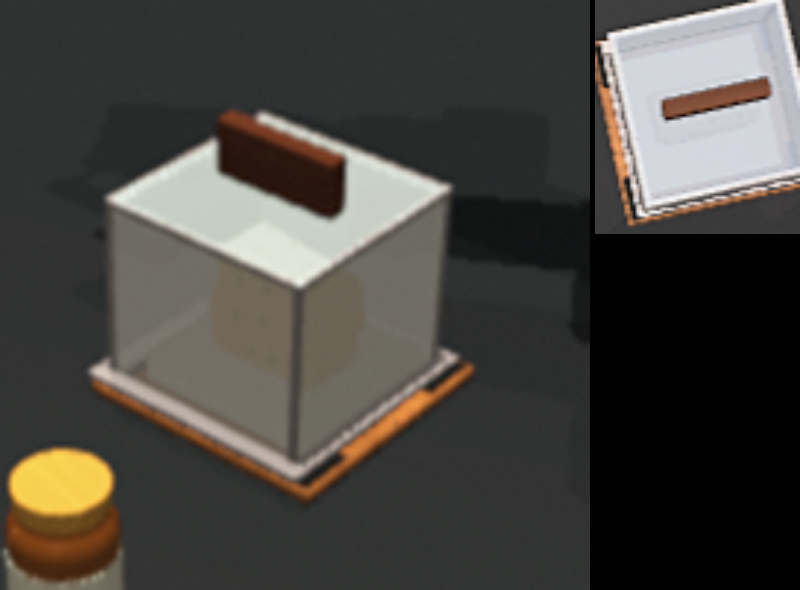

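The cover is down flush on the board but appears shifted towards one side. I'll measure its offset against the keeper.

```bash
python3 - <<'E'
from fitk import *
f=lambda p,k,z:(ray("scene",p[0]/k+250-.3,p[1]/k+150-.3,z)*1000).round(1)
for nm,P,k,z in(("before",[(122,197),(315,283),(467,185)],3.7,.164),("after",[(107,200),(300,290),(450,187)],3.6875,.156),("foot",[(90,372),(297,480),(460,356)],3.6875,.013),("board",[(92,384),(308,500),(473,369)],3.6875,.010)):
    L,F,R=[f(p,k,z) for p in P];print(nm,(L+R)/2,"yaw",[np.degrees(np.arctan2(*(a-F)[[1,0]])).round(1) for a in(L,R)])
t=cv2.imread("pics/t11.png").astype(int);m=((t[:,:,2]-t[:,:,0]>25)&(t[:,:,2]<170)).astype(np.uint8);m[:238]=0;m[262:]=0;m[:,:318]=0;m[:,368:]=0
n,l,s,_=cv2.connectedComponentsWithStats(m);i=1+s[1:,4].argmax();ys,xs=np.nonzero(l==i);r=cv2.minAreaRect(np.c_[xs,ys].astype(np.float32));print(r,ray("top",*r[0],.197))
E
```

```text
before [511.7 -49.  164. ] yaw [np.float64(-78.0), np.float64(-168.5)]
after [513.4  -62.45 156.  ] yaw [np.float64(-79.0), np.float64(-166.8)]
foot [510.4  -64.35  13.  ] yaw [np.float64(-78.3), np.float64(-167.9)]
board [513.2  -52.25  10.  ] yaw [np.float64(-78.8), np.float64(-167.3)]
((341.0235595703125, 248.10585021972656), (6.507912635803223, 36.878170013427734), 77.47119140625) [ 0.51480178 -0.05845668  0.197     ]
```

The cover's offset is about 8 mm, against the allowed 14 mm. The floor's own play cannot let it exceed about 11 mm. All four corners measured 156.0–156.4 mm under pressing, which is seated, and the pile is unchanged. I'll hand in.

```bash
python3 -c "
from rig import bot
print(bot.hand_in())"
```

```text
the job is handed in; nothing more can be done
None
```

I handed the job in: the three halva blocks on the counter are in one pile on the keeper's floor, and the cover is over them, pressed down at all four corners (top face 156.0–156.4 mm under pressing, seated is 156); it sits about 8 mm off centre (limit 14 mm), and one corner got about 59 N instead of 10–20 N. No verdict came back.

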